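Mesh the spare gear on the spreader gearbox and hold it down

ROBOT

A 6-joint arm with a two-finger parallel gripper is mounted at the origin on a cart in front of the work surface, level with it; the furniture and walls round the work are solid. World frame = base frame: x ahead of the robot, y to its left, z up, the work surface at z = 0. Lengths are in m, angles in rad, forces in N, time in s.
With the tool pointing down it reaches from about 0.25 to 0.8 m from the base axis. Payload 3.9 kg.
Tool frame: the origin (TCP) lies at the very end of the fingers, on their centre line; the grasp point (between the pads) lies env.grasp_offset behind it (env.grasp_offset is the distance from the TCP to the grasp point, in m); z points along the fingers, y is the line along which they close (so a half turn about z gives the same grasp; the last joint's range is limited). The gripper opens to 85 mm and grips with 20 to 120 N. Pads are 22 mm wide; open, the fingers measure 114 mm over their backs; the gripper's body (76 mm by 85 mm) begins 54 mm behind the grasp point. The pads swing forward as they close: fully open they stand 13 mm farther back than shut.
Start: joints at [1.236, 0.26, -0.138, 1.173, 0, 1.571], TCP at [0.172, 0.496, 0.231] pointing down, gripper open.
Joint ranges: [-2.78, 2.78], [-0.83, 1.72], [-1.28, 1.37], [-1.9, 2.12], [-1.57, 1.48], [-3.14, 3.14]. Speed limits (rad/s): [2.57, 2.57, 3.14, 3.14, 3.14, 3.14].

INTERFACE

Orientations are given as a unit quaternion [x, y, z, w].
In Python, from station import env gives the robot as it stands. The module is installed in compiled form; this text tells all that it offers.
- The arm moves only by the tool step_arm, never from a script. Its arguments are lists of equal length, an entry for each row: "xyz": the shift along the tool's x, y, z in units of 25 mm (1.0 is 25 mm), a list of three; "angular": the turn, a rotation vector about the tool's x, y, z in units of 6 degrees (1.0 is 6 degrees), a list of three. In form: {"xyz": [[x, y, z], ...], "angular": [[ax, ay, az], ...]}. A call has exactly 8 rows; each row shifts and turns the commanded pose from where the row before left it, along the tool's axes as they then stand; what a row does not reach is not made up. A row lasts 1/8 s, in which the tool goes at most 62.5 mm and 10.7 degrees, less where a joint would pass 70% of its speed; a pose out of reach is approached as far as the arm can. A call is refused whole if a number of a shift passes 1 or a number of a turn 1, either way. A call with a gripper value outside its range is refused whole. "fingers" is the closure, from 0 (fully open) to 1 (shut), set as the call begins (left out, the last holds). The fingers move at their own pace and stop on an object; "squeeze" is the grip in N (left out, the last holds). Time passes only in rows, so rows that do not move let the fingers close, or fill a call up. It gives the time, the measured TCP pose, the force, the opening and the grip force at its end, in the units of the state.
- env.observe(): the state, without advancing time (a new reading comes with each control period).
- env.get_image(name): name is "scene" or "top"; returns a dict with "color" (384x512x3 uint8, blue, green, red), "range_z" (384x512 float32, m along the optical axis (not along the pixel's ray), 0 where there is no reading), "fx", "fy", "cx", "cy" (pixels), "k1" (the pictures are not rectified: a ray, as slopes to the right and down, at radius r is drawn at 1 + k1 r^2 times it, then the intrinsics apply), "origin" and "rotation" of the camera in the world. Camera axes: x right, y down, z forward; pixel columns grow to the right and rows downward; lengths in m; the calibration is good to about 2 mm. A picture is of the moment at which its call begins.
- env.sign_off(): hands the job in; it is judged then, once.
Trained networks look in the newest picture that a camera, given by its name, has taken for a name from the list of things; names that differ only in an ending like _2 or _b are one class to them, and where a whole thing is asked for, a point or a joint stands for the part that bears it (a point fixed in the world has none). Each returns a list of dicts, best first, with "confidence" (0 to 1); they miss things now and then, are a little off and sometimes report something else, mostly with a low value. They report only what shows in the picture. A call takes as long as a camera call.
- env.cut_out(camera, query): "mask" (384x512 bool, what is visible of it) and "extent" ([left, top, right, bottom] in pixels, round what is visible of it).
- env.pinpoint(camera, query): "uv" ([column, row] in pixels: a listed point, or the origin of a listed thing).
The state is a dict: "time_s": time; "qpos": joint angles; "qd": joint speeds; "effort": joint torques, N m; "tcp_pos": TCP position; "orientation": TCP orientation; "contact_force": force on the tool from outside, world axes, zero at the start; "ft_torque": the same for the moment, N m; "grip_width": finger opening in m; "grip_force": force on a finger pad.
Only numpy, scipy, OpenCV 4.12 (cv2) and the standard library are available. Lean on these libraries where they do the work, as an engineer would, in place of code of your own. Each camera call takes 0.05 s, during which the arm holds its last target. There are 200 camera calls.

TASK

Fit the orange spare gear, hub up, on the upright splined shaft of the green spreader gearbox: put it over the plain shaft end, turn it until the splines mesh and slide it down against the sprung brass washer until it sits fully home, flush on the steel collar. Finish still gripping the gear and pressing it down, with nothing let go, so that I can slip the retaining clip into the groove; leave the other things on the bench where they are.

Things in the scene. Friction and masses are not known exactly. Their poses are not given: they have to be found in the camera images.
- gear_center (a point): centre (on the bore axis, half-way up) of the loose orange plastic gear, 0.2 kg, 44 mm high, lying hub up; z up. Toothed rim 80 mm across, lowest 14 mm (raised ribs to 15.3 mm); above it a square hub 40 x 40 mm, 29 mm high, its flat sides facing +-x and +-y: grip across two opposite sides. The bore (see gear) goes right through
- gear: the same gear, origin at the centre of its underside, same axes. Its bore is a round hole about 17 mm across with four slots 9 mm wide that reach 14.5 mm from the axis along +-x and +-y, each behind the middle of a hub side
- spline_top (a point): on the axis of the upright steel shaft, at the upper end of its splines, 92 mm above the bench; z up; turns with the shaft. Four straight splines 6 mm wide reach 13 mm from the axis along +-x and +-y. The gear meshes when its x axis lies along this x or y, either way (four positions, about 6 degrees either side); unmeshed it rests on the spline ends
- shaft_tip (a point): tip of the same shaft, 113 mm above the bench: above the splines a plain round end 14 mm in diameter, 21 mm long, tapered at the tip, with a narrow clip groove, guides the bore before the splines are reached
- drive_shaft (a joint): turning angle of the shaft in the gearbox, rad, counter-clockwise from above; held by about 0.8 N m of friction, so it normally stays put while the gear is turned on it; different in every start
- seat (a point): centre of the upper rim of the steel collar (66 mm across) on top of the gearbox, on the shaft axis, 60 mm above the bench; z up, x and y square to the housing. The underside of the fully seated gear is flush with this rim; gear_center is then 22 mm above this point. The gearbox (base 116 x 116 mm, green housing 90 x 90 mm) is bolted down
- thrust_washer (a joint): how far the sprung brass washer round the shaft is pushed down, m: 0 free (its top 8 mm above the collar rim), 0.008 when the gear is flush on the collar. Spring: 5 N to start, 9 N at 0.008; it lifts the gear off the collar again unless the gear is pressed down
- toolbox: closed red toolbox behind the gearbox, fixed: about 0.21 m deep (x), 0.46 m wide (y), 0.22 m high with its handle; origin at the middle of its underside. Carry the gear past in front of it or well above it
- shed_keys: bunch of keys, about 104x115x8 mm, lying loose between gear and gearbox; not to be disturbed; origin at its underside
- tape_roll_1: roll of tan tape, 104 mm across, 25 mm high, loose bystander; origin at its underside
- head_lamp: black head lamp with grey strap, 110x104x42 mm, loose bystander; origin at its underside
- seed_packet_2: flat seed packet with a green flower picture, 112x82x10 mm, loose bystander; origin at its underside
- seed_packet_3: flat seed packet with a yellow flower picture, 112x82x10 mm, loose bystander; origin at its underside
- screwdriver_1: screwdriver with a yellow handle, 193 mm long, loose bystander; origin at its underside

How it is judged:
By the outcome, as a careful person would: the job done as asked, in the order asked, and still so for the second after the job is handed in, while the arm keeps its last pose, push and grip.
It also fails if it takes over 40 s, if anything falls off the work surface, if the arm or the gripper's body presses on something with over 40 N, if the wrist force passes 120 N, or if a joint passes its speed limit or range.

## Working session

There is one attempt and no reset: what is moved stays moved. The work goes in short steps, Python scripts to look and compute and a tool call to move; the robot and the scene stay as the last step left them, time stands still between calls to the robot, and variables do not carry over. Pictures are saved under pics/ and viewed, at most 10 in all, crops included, and the job is handed in when it is done.

Besides the shell and the picture viewer there is one more tool, called after "Call:" by a JSON object that holds its "name" and its "arguments". step_arm: Moves the arm, as the interface text tells. Its arguments: {"type":"object","properties":{"xyz":{"type":"array"},"angular":{"type":"array"},"fingers":{"type":"number"},"squeeze":{"type":"number"}},"required":["xyz","angular"]}

```bash
mkdir -p pics; cat > h.py <<'E'
import numpy as np, cv2
from station import env
def world(im,u,v,z=None,depth=None):
    x=(u-im['cx'])/im['fx'];y=(v-im['cy'])/im['fy']
    a,b=x,y
    for _ in range(10):
        s=1+im['k1']*(a*a+b*b);a,b=x/s,y/s
    d=np.array(im['rotation'])@np.array([a,b,1.0]) if np.isscalar(u) else np.array(im['rotation'])@np.stack([a,b,np.ones_like(a)])
    o=np.array(im['origin'])
    if z is not None: return o+d*(z-o[2])/d[2]
    return (o+d*depth) if np.isscalar(u) else o[:,None]+d*depth
E
python3 - <<'E'
from h import *
o=env.observe();print({k:np.round(v,3) for k,v in o.items()},env.grasp_offset)
c={}
for n in('scene','top'):
    im=env.get_image(n);c[n]=im;cv2.imwrite(f'pics/{n}0.png',im['color']);print(n,np.round(im['origin'],3),np.round(im['rotation'],3).tolist(),im['fx'],im['k1'])
    np.save(f'{n}0.npy',im,allow_pickle=True)
    for q,z in(('gear_center',.022),('spline_top',.092),('shaft_tip',.113),('seat',.06),('shed_keys',0),('toolbox',0),('head_lamp',0),('tape_roll_1',0)):
        for r in env.pinpoint(n,q)[:2]: print(n,q,np.round(r['uv'],1),round(r['confidence'],2),np.round(world(im,float(r['uv'][0]),float(r['uv'][1]),z),4))
E
```

```text
{'time_s': np.float64(0.0), 'qpos': array([ 1.236,  0.261, -0.139,  1.173, -0.   ,  1.571]), 'qd': array([ 0.   ,  0.001, -0.   ,  0.001, -0.   , -0.   ]), 'effort': array([ 2.0000e-03, -4.0568e+01,  2.5392e+01,  1.9000e-02,  0.0000e+00,
       -0.0000e+00]), 'tcp_pos': array([0.172, 0.495, 0.23 ]), 'orientation': array([ 0.167,  0.986, -0.001, -0.   ]), 'contact_force': array([0.381, 0.865, 0.061]), 'ft_torque': array([0.03 , 0.063, 0.014]), 'grip_force': np.float64(0.0), 'grip_width': np.float64(0.086)} 0.0187
scene [-0.327 -0.569  1.181] [0.81, -0.459, 0.17, -0.322] 383.9039817372871 0.0005568330245231618Traceback (most recent call last):
  File "<stdin>", line 8, in <module>
  File "h.py", line 8, in world
    d=np.array(im['rotation'])@np.array([a,b,1.0]) if np.isscalar(u) else np.array(im['rotation'])@np.stack([a,b,np.ones_like(a)])
      ~~~~~~~~~~~~~~~~~~~~~~~~^~~~~~~~~~~~~~~~~~~~
ValueError: matmul: Input operand 1 has a mismatch in its core dimension 0, with gufunc signature (n?,k),(k,m?)->(n?,m?) (size 3 is different from 4)
```

Rotation is a quaternion.

```bash
sed -i "s/np.array(im\['rotation'\])/R.from_quat(im['rotation']).as_matrix()/g; 1a from scipy.spatial.transform import Rotation as R" h.py
python3 - <<'E'
from h import *
for n in('scene','top'):
    im=env.get_image(n);cv2.imwrite(f'pics/{n}0.png',im['color']);print(n,np.round(im['origin'],3),np.round(im['rotation'],3).tolist(),im['fx'],im['k1'])
    np.save(f'{n}0.npy',im,allow_pickle=True)
    for q,z in(('gear_center',.022),('spline_top',.092),('shaft_tip',.113),('seat',.06),('shed_keys',0),('toolbox',0),('head_lamp',0),('tape_roll_1',0)):
        for r in env.pinpoint(n,q)[:2]: print(n,q,np.round(r['uv'],1),round(r['confidence'],2),np.round(world(im,float(r['uv'][0]),float(r['uv'][1]),z),4))
E
```

```text
scene [-0.327 -0.569  1.181] [0.81, -0.459, 0.17, -0.322] 383.9039817372871 0.0005568330245231618
scene gear_center [193.5 197.1] 0.83 [0.4348 0.2279 0.022 ]
scene gear_center [233.5 219.4] 0.61 [0.4201 0.0202 0.022 ]
scene spline_top [277.6 224.8] 0.63 [ 0.4349 -0.1665  0.092 ]
scene shaft_tip [277.  220.2] 0.38 [ 0.4373 -0.1622  0.113 ]
scene seat [278.4 232.2] 0.84 [ 0.4288 -0.1739  0.06  ]
scene seat [275.7 227.5] 0.61 [ 0.4427 -0.1548  0.06  ]
scene shed_keys [235.1 215. ] 0.5 [0.4564 0.0385 0.    ]
scene head_lamp [359.5 239.8] 0.79 [ 0.5928 -0.4327  0.    ]
scene tape_roll_1 [233.4 174.6] 0.47 [0.6459 0.1735 0.    ]
scene tape_roll_1 [193.9 195.6] 0.18 [0.4569 0.2468 0.    ]
top [ 0.353 -0.05   1.907] [0.715, -0.697, 0.033, -0.041] 430.0800818995769 -0.07905967896843043
top gear_center [354.7 227.6] 0.58 [ 0.4243 -0.4738  0.022 ]
top gear_center [192.8 218.9] 0.55 [0.4454 0.2378 0.022 ]
top spline_top [285.6 221.1] 0.53 [ 0.4423 -0.1655  0.092 ]
top shaft_tip [282.7 224.6] 0.41 [ 0.4264 -0.1523  0.113 ]
top seat [284.  223.8] 0.62 [ 0.4322 -0.1609  0.06  ]
top shed_keys [240.5 223.6] 0.55 [0.431  0.0282 0.    ]
top head_lamp [345.3 195.1] 0.64 [ 0.5692 -0.4363  0.    ]
top tape_roll_1 [211.6 172.6] 0.77 [0.6566 0.1646 0.    ]
```

View pics/top0.png

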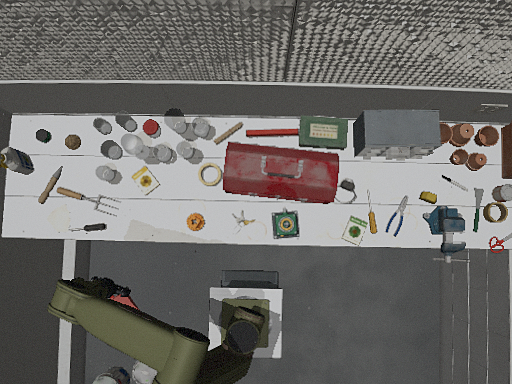

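View pics/scene0.png

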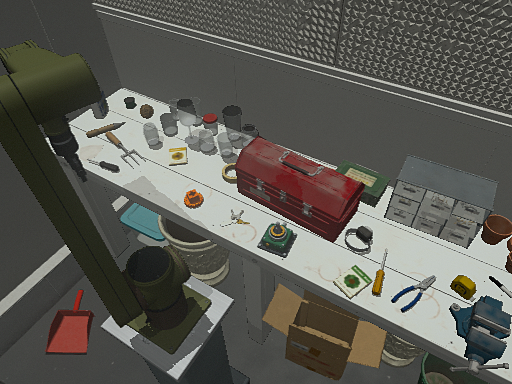

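The top view shows the gear at about (196,222), keys (242,221) and gearbox (285,224). In the scene view they are at (193,198), (236,217) and (278,235). The top-camera gear_center hit at (355,228) is a seed packet, so I reject it.

```bash
python3 - <<'E'
from h import *
tiles=[]
for n,boxes in(('scene',((193,198),(277,232))),('top',((196,222),(285,224)))):
    im=np.load(f'{n}0.npy',allow_pickle=True).item()
    for (u,v) in boxes:
        tiles.append(cv2.resize(im['color'][v-22:v+22,u-29:u+29],(399,299),interpolation=cv2.INTER_CUBIC))
    for q,(u,v) in zip(('gear','seat'),boxes):
        rows,cols=np.mgrid[v-20:v+20,u-22:u+22]; dz=im['range_z'][v-20:v+20,u-22:u+22].ravel()
        P=world(im,cols.ravel().astype(float),rows.ravel().astype(float),depth=dz).T
        hsv=cv2.cvtColor(im['color'],cv2.COLOR_BGR2HSV)[v-20:v+20,u-22:u+22].reshape(-1,3)
        if q=='gear':
            m=(hsv[:,0]<22)&(hsv[:,1]>120)&(P[:,2]>-.01)
            print(n,'gear n',m.sum(),'med',np.median(P[m],0).round(4),'lo',np.percentile(P[m],2,axis=0).round(4),'hi',np.percentile(P[m],98,axis=0).round(4))
            h=m&(P[:,2]>.03);print(' hub',h.sum(),P[h].mean(0).round(4),P[h].min(0).round(4),P[h].max(0).round(4), cv2.minAreaRect((P[h,:2]*1000).astype(np.float32)))
            print(' z hist',np.histogram(P[m,2],bins=10))
        else:
            for a,b in((.02,.05),(.05,.08),(.08,.13)):
                h=(P[:,2]>a)&(P[:,2]<b);
                if h.sum()>2: print(' gb',a,h.sum(),P[h].mean(0).round(4),((P[h].min(0)+P[h].max(0))/2).round(4),P[h].min(0).round(4),P[h].max(0).round(4),cv2.minAreaRect((P[h,:2]*1000).astype(np.float32)))
cv2.imwrite('pics/m1.png',np.vstack([np.hstack(tiles[:2]),np.hstack(tiles[2:])]))
E
```

```text
scene gear n 188 med [0.4224 0.2226 0.0168] lo [0.3938 0.1923 0.0023] hi [0.4663 0.2639 0.0485]
 hub 62 [0.4202 0.2181 0.0618] [-0.3265 -0.5694  0.0332] [0.4579 0.2592 1.1815] ((69.74124145507812, -168.44427490234375), (1126.4830322265625, 45.8348388671875), 47.667240142822266)
 z hist (array([187,   0,   0,   0,   0,   0,   0,   0,   0,   1]), array([-0.00214949,  0.11621365,  0.23457678,  0.35293992,  0.47130305,
        0.58966619,  0.70802932,  0.82639246,  0.94475559,  1.06311873,
        1.18148186]))
 gb 0.02 423 [ 0.4372 -0.1758  0.039 ] [ 0.4625 -0.1682  0.0352] [ 0.3779 -0.2187  0.0204] [ 0.547  -0.1176  0.05  ] ((465.562744140625, -165.44888305664062), (171.48849487304688, 91.69324493408203), 6.061667442321777)
 gb 0.05 224 [ 0.4359 -0.1744  0.0615] [ 0.4689 -0.1684  0.0639] [ 0.3921 -0.202   0.05  ] [ 0.5457 -0.1347  0.0778] ((468.462158203125, -167.36691284179688), (152.65975952148438, 66.08477020263672), 2.253448486328125)
 gb 0.08 43 [ 0.4268 -0.1703  0.0964] [ 0.4258 -0.1693  0.0975] [ 0.4176 -0.1821  0.0819] [ 0.4339 -0.1565  0.1131] ((429.2023010253906, -169.4687042
[... 534 characters left out ...]
1.52510359,  1.71622131,
        1.90733904]))
 gb 0.02 268 [ 0.4375 -0.1681  0.0416] [ 0.4434 -0.1687  0.0365] [ 0.3844 -0.2151  0.023 ] [ 0.5025 -0.1224  0.05  ] ((444.53564453125, -169.00294494628906), (116.8577880859375, 89.58182525634766), 6.337254524230957)
 gb 0.05 170 [ 0.4327 -0.1698  0.0607] [ 0.4339 -0.1696  0.064 ] [ 0.3971 -0.2087  0.0501] [ 0.4708 -0.1306  0.078 ] ((435.4019470214844, -171.49734497070312), (74.22972869873047, 75.96661376953125), 5.21518087387085)
 gb 0.08 20 [ 0.4324 -0.1698  0.0993] [ 0.4325 -0.1699  0.1015] [ 0.4219 -0.1805  0.0836] [ 0.443  -0.1592  0.1194] ((432.6473083496094, -169.85292053222656), (17.959522247314453, 17.62173080444336), 45.67903137207031)
```

View pics/m1.png

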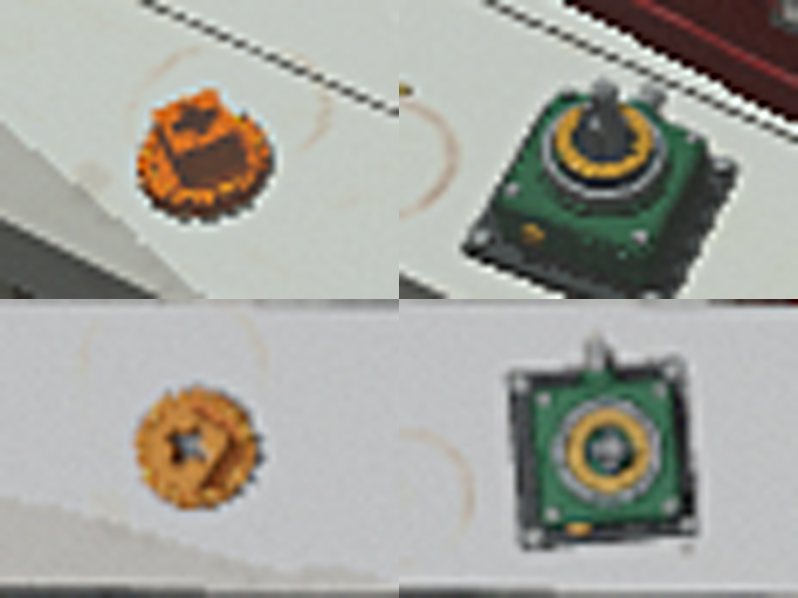

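```bash
python3 - <<'E'
from h import *
# joint fit of gear (x,y,yaw): hub silhouette from height map, both cameras; and slots
from scipy.optimize import minimize
pts=[];free=[]
for n,(u,v) in(('scene',(193,198)),('top',(196,222))):
    im=np.load(f'{n}0.npy',allow_pickle=True).item()
    rows,cols=np.mgrid[v-20:v+20,u-22:u+22]; dz=im['range_z'][v-20:v+20,u-22:u+22].ravel()
    P=world(im,cols.ravel().astype(float),rows.ravel().astype(float),depth=dz).T
    hsv=cv2.cvtColor(im['color'],cv2.COLOR_BGR2HSV)[v-20:v+20,u-22:u+22].reshape(-1,3)
    # rays intersect with z=.044, orange bright = on top? use heights
    m=(hsv[:,0]<22)&(hsv[:,1]>120)&(dz>0)&(P[:,2]<.1)
    h=m&(P[:,2]>.038); l=m&(P[:,2]<.022)
    pts.append(P[h]);free.append(P[l])
    print(n,h.sum(),cv2.minAreaRect((P[h,:2]*1000).astype(np.float32)))
    for c in range(0,1): pass
    top=world(im,cols.ravel().astype(float),rows.ravel().astype(float),z=.044) if False else None
    def cost(p,H=P[h,:2],L=P[l,:2]):
        c,s=np.cos(p[2]),np.sin(p[2]);M=np.array([[c,-s],[s,c]])
        a=np.abs((H-p[:2])@M).max(1);b=np.abs((L-p[:2])@M).max(1);r=np.linalg.norm(L-p[:2],axis=1)
        return (np.clip(a-.020,0,1)**2).sum()+(np.clip(.020-b,0,1)**2).sum()+(np.clip(r-.040,0,1)**2).sum()
    for y0 in np.radians([0,15,30,45,60,75]):
        r=minimize(cost,[.431,.228,y0],method='Nelder-Mead',options=dict(initial_simplex=np.array([.431,.228,y0])+np.array([[0,0,0],[.004,0,0],[0,.004,0],[0,0,.15]]),xatol=1e-5,fatol=1e-10))
        print(n,r.x[:2].round(4),np.degrees(r.x[2]).round(1),r.fun*1e6)
im=np.load('scene0.npy',allow_pickle=True).item()
C=[world(im,164+x/6.88,176+y/6.8,z=.044)[:2] for x,y in((152,112),(215,92),(245,137),(176,157))]
print(np.round(C,4).tolist(),np.mean(C,0),[np.degrees(np.arctan2(*(C[(i+1)%4]-C[i])[::-1])).round(0) for i in range(4)])
im=np.load('top0.npy',allow_pickle=True).item()
P=im['range_z']
E
```

```text
scene 56 ((433.4584655761719, 231.26524353027344), (44.64189910888672, 40.15568161010742), 60.0850715637207)
scene [0.4346 0.2323] -29.5 1446.0524968376817
scene [0.4346 0.2323] 60.5 1446.052496539112
scene [0.4347 0.2323] 60.5 1446.0525861382448
scene [0.4346 0.2323] 60.5 1446.0525045281172
scene [0.4346 0.2323] 60.5 1446.052504199706
scene [0.4346 0.2323] 60.5 1446.052609175667
top 56 ((436.15179443359375, 228.76177978515625), (39.82401657104492, 39.19507598876953), 57.90311050415039)
top [0.4353 0.2303] -28.8 318.06122315448255
top [0.4349 0.228 ] 16.7 554.460656218203
top [0.4353 0.2303] 61.2 318.06122315176714
top [0.4353 0.2303] 61.2 318.0612232220795
top [0.4353 0.2303] 61.2 318.0612231724962
top [0.4353 0.2303] 61.2 318.0612231970806
[[0.4254, 0.2548], [0.4576, 0.2326], [0.437, 0.1946], [0.4038, 0.2197]] [0.43094957 0.22540287] [np.float64(-35.0), np.float64(-118.0), np.float64(143.0), np.float64(58.0)]
```

Gear is at about (0.4345, 0.230) with hub yaw −29.5°. The shaft axis is at about (0.432, −0.170). Approaching the gear now.

Call:
{"name": "step_arm", "arguments": {"xyz": [[0,0,0],[0,0,0],[-1,-0.28,0],[-1,-0.28,0],[-1,-0.28,0],[-1,-0.28,0],[-1,-0.28,0],[-1,-0.28,0]], "angular": [[0,0,1],[0,0,0.72],[0,0,0],[0,0,0],[0,0,0],[0,0,0],[0,0,0],[0,0,0]], "fingers": 0, "squeeze": 60}}

```text
time_s: 2.0
tcp_pos: [0.2829, 0.3848, 0.2314]
orientation: [0.255, 0.967, 0.0, 0.0]
contact_force: [-0.4, 0.7, 1.0]
grip_width: 0.0854
grip_force: 0.0
```

Call:
{"name": "step_arm", "arguments": {"xyz": [[-1,-0.28,0.5],[-1,-0.28,0.5],[-1,-0.28,0.5],[-1,-0.28,0.5],[-1,-0.28,0.5],[-1,-0.28,0.5],[-1,-0.28,0.5],[-1,-0.28,0.5]], "angular": [[0,0,0],[0,0,0],[0,0,0],[0,0,0],[0,0,0],[0,0,0],[0,0,0],[0,0,0]]}}

```text
time_s: 3.0
tcp_pos: [0.4295, 0.2376, 0.131]
orientation: [0.255, 0.967, 0.0, 0.0]
contact_force: [0.1, 0.3, 0.4]
grip_width: 0.0855
grip_force: 0.0
```

Call:
{"name": "step_arm", "arguments": {"xyz": [[-0.32,-0.17,0.6],[0,0,0.8],[0,0,0.8],[0,0,0.8],[0,0,0.8],[0,0,0.52],[0,0,0.2],[0,0,0]], "angular": [[0,0,0],[0,0,0],[0,0,0],[0,0,0],[0,0,0],[0,0,0],[0,0,0],[0,0,0]]}}

```text
time_s: 4.0
tcp_pos: [0.4338, 0.2306, 0.0184]
orientation: [0.255, 0.967, 0.0, 0.0]
contact_force: [-0.5, 0.4, -1.1]
grip_width: 0.0852
grip_force: 0.0
```

```bash
python3 - <<'E'
from h import *
t=[]
for n in('scene','top'):
    im=env.get_image(n);p=(193,195) if n=='scene' else (196,222)
    t.append(cv2.resize(im['color'][p[1]-26:p[1]+26,p[0]-26:p[0]+26],(390,390),interpolation=cv2.INTER_CUBIC))
cv2.imwrite('pics/g1.png',np.hstack(t)); o=env.observe();print(o['tcp_pos'],o['contact_force'])
E
```

```text
[0.4342573  0.2308494  0.01887501] [ 0.39485741 -0.25160722  0.36939421]
```

View pics/g1.png

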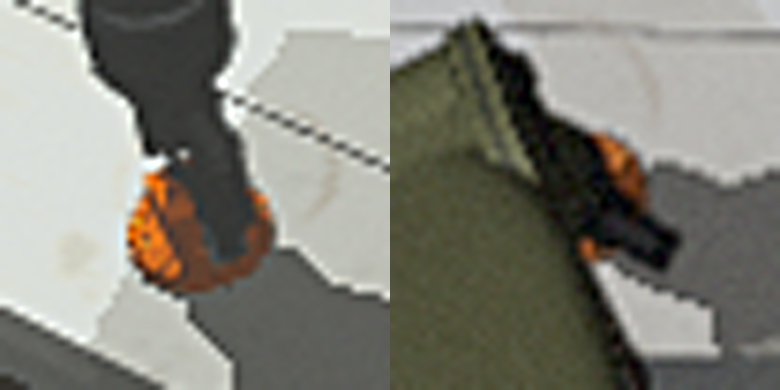

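The hub sits between the open fingers: in the left crop the near finger is at (225,240) in front of the hub's face, and the rim is visible on both sides. Closing.

Call:
{"name": "step_arm", "arguments": {"xyz": [[0,0,0],[0,0,0],[0,0,0],[0,0,0],[0,0,0],[0,0,0],[0,0,0],[0,0,0]], "angular": [[0,0,0],[0,0,0],[0,0,0],[0,0,0],[0,0,0],[0,0,0],[0,0,0],[0,0,0]], "fingers": 1, "squeeze": 60}}

```text
time_s: 5.1
tcp_pos: [0.4342, 0.2308, 0.0189]
orientation: [0.255, 0.967, 0.0, 0.0]
contact_force: [-1.5, -0.1, 5.5]
grip_width: 0.039
grip_force: 61.8
```

Call:
{"name": "step_arm", "arguments": {"xyz": [[0,0,-0.5],[0,0,-1],[0,0,-1],[0,0,-1],[0,0,-1],[0,0,-1],[-0.56,-1,-0.5],[-0.56,-1,0]], "angular": [[0,0,0],[0,0,0],[0,0,0],[0,0,0],[0,0,0],[0,0,0],[0,0,0],[0,0,0]]}}

```text
time_s: 6.1
tcp_pos: [0.4339, 0.173, 0.1697]
orientation: [0.254, 0.967, 0.001, 0.001]
contact_force: [1.3, -0.2, -1.9]
grip_width: 0.039
grip_force: 61.0
```

Call:
{"name": "step_arm", "arguments": {"xyz": [[-0.56,-1,0],[-0.56,-1,0],[-0.56,-1,0],[-0.56,-1,0],[-0.56,-1,0],[-0.56,-1,0],[-0.56,-1,0],[-0.56,-1,0]], "angular": [[0,0,0],[0,0,0],[0,0,0],[0,0,0],[0,0,0],[0,0,0],[0,0,0],[0,0,0]]}}

```text
time_s: 7.1
tcp_pos: [0.4318, -0.0569, 0.1685]
orientation: [0.255, 0.967, -0.0, -0.0]
contact_force: [-0.3, 0.6, -2.9]
grip_width: 0.0394
grip_force: 61.0
```

Call:
{"name": "step_arm", "arguments": {"xyz": [[-0.56,-1,0],[-0.56,-1,0],[-0.56,-1,0],[-0.56,-1,0],[0,0,0],[0,0,0],[0,0,0],[0,0,0]], "angular": [[0,0,0],[0,0,0],[0,0,0],[0,0,0],[0,0,0],[0,0,0],[0,0,0],[0,0,0]]}}

```text
time_s: 8.1
tcp_pos: [0.4319, -0.1699, 0.1683]
orientation: [0.254, 0.967, 0.0, -0.0]
contact_force: [-0.4, 0.1, -1.4]
grip_width: 0.0391
grip_force: 61.0
```

```bash
python3 - <<'E'
from h import *
o=env.observe();print(o['tcp_pos'],o['qpos'].round(3),o['orientation'],o['contact_force'],o['ft_torque'],o['grip_width'],o['time_s'])
y=2*np.arctan2(o['orientation'][0],o['orientation'][1]);print(90-np.degrees(y))
t=[]
for n in('scene','top'):
    im=env.get_image(n);np.save(f'{n}1.npy',im,allow_pickle=True);p=(275,212) if n=='scene' else (285,222)
    t.append(cv2.resize(im['color'][p[1]-34:p[1]+34,p[0]-32:p[0]+32],(390,414),interpolation=cv2.INTER_CUBIC))
    for q,z in(('gear_center',o['tcp_pos'][2]+.003),('shaft_tip',.113),('seat',.06)):
        for r in env.pinpoint(n,q)[:2]: print(n,q,np.round(r['uv'],1),round(r['confidence'],2),np.round(world(im,float(r['uv'][0]),float(r['uv'][1]),z),4))
    v,u=p[1],p[0]
    rows,cols=np.mgrid[v-34:v+30,u-30:u+30]; dz=im['range_z'][v-34:v+30,u-30:u+30].ravel()
    P=world(im,cols.ravel().astype(float),rows.ravel().astype(float),depth=dz).T
    hsv=cv2.cvtColor(im['color'],cv2.COLOR_BGR2HSV)[v-34:v+30,u-30:u+30].reshape(-1,3)
    m=(hsv[:,0]<22)&(hsv[:,1]>120)&(dz>0)&(P[:,2]>.12)
    if m.sum()>3: print(n,m.sum(),P[m].min(0).round(4),P[m].max(0).round(4),np.median(P[m],0).round(4))
cv2.imwrite('pics/g2.png',np.hstack(t))
E
```

```text
[ 0.43187512 -0.16988503  0.16833707] [-0.375  0.195 -0.396  0.979  0.     0.139] [ 2.54066971e-01  9.67186622e-01  6.41543096e-05 -9.77475659e-05] [-0.42407686  0.12566936 -1.44267944] [-0.03905416 -0.03307453 -0.04228263] 0.039131438502744934 8.1
60.56338816225654
scene gear_center [277.9 212.8] 0.49 [ 0.4256 -0.1711  0.1713]
scene shaft_tip [277.6 222.5] 0.63 [ 0.4293 -0.1692  0.113 ]
scene seat [279.3 229.7] 0.87 [ 0.4405 -0.1712  0.06  ]
scene 567 [ 0.3912 -0.217   0.1203] [0.5931 0.0189 0.3441] [ 0.5379 -0.1737  0.164 ]
top gear_center [211.3 172.8] 0.4 [0.6285 0.1465 0.1713]
top seat [286.5 224.2] 0.62 [ 0.4307 -0.1716  0.06  ]
top 312 [ 0.4189 -0.2781  0.1291] [ 0.5741 -0.0337  0.6311] [ 0.5574 -0.1809  0.1632]
```

View pics/g2.png

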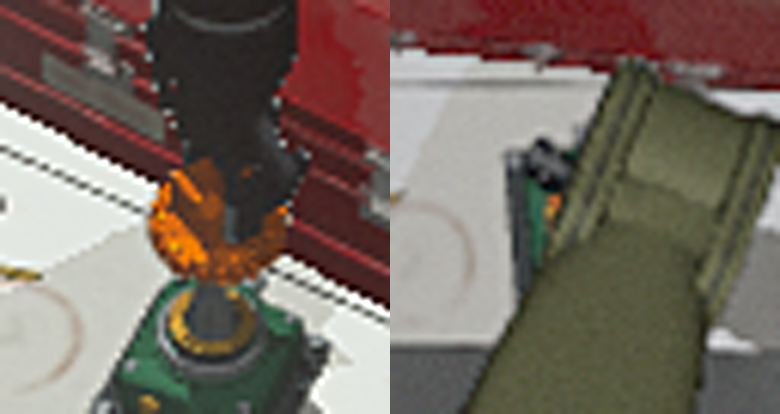

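```bash
python3 - <<'E'
from h import *
from scipy.optimize import minimize
def sub(n,k,c,w=30,f=8):
    im=np.load(f'{n}{k}.npy',allow_pickle=True).item();u,v=c
    big=cv2.resize(im['color'][v-w:v+w,u-w:u+w],None,fx=f,fy=f,interpolation=cv2.INTER_CUBIC)
    g=(np.arange(2*w*f)+.5)/f-.5; U,V=np.meshgrid(u-w+g,v-w+g)
    return im,big,U,V
for n,c in(('scene',(277,235)),('top',(285,224))):
    im,big,U,V=sub(n,0,c); hsv=cv2.cvtColor(big,cv2.COLOR_BGR2HSV)
    m=((hsv[...,0]>12)&(hsv[...,0]<30)&(hsv[...,1]>110)&(hsv[...,2]>90)).astype(np.uint8)
    k,l,s,cc=cv2.connectedComponentsWithStats(m);i=1+np.argmax(s[1:,4])
    P=world(im,U[l==i],V[l==i],z=.068)[:2].T
    print(n,'washer',cv2.minEnclosingCircle((P*1000).astype(np.float32)),P.min(0),P.max(0))
    # collar: outer ring boundary of non-green region
    g=((hsv[...,0]>55)&(hsv[...,0]<90)&(hsv[...,1]>90)).astype(np.uint8)
im,big,U,V=sub('scene',1,(277,212)); hsv=cv2.cvtColor(big,cv2.COLOR_BGR2HSV)
m=((hsv[...,0]<20)&(hsv[...,1]>150)&(hsv[...,2]>60)&(hsv[...,0]>4)).astype(np.uint8)
k,l,s,cc=cv2.connectedComponentsWithStats(m);i=1+np.argmax(s[1:,4]);M=l==i
print('gear bbox',U[M].min(),U[M].max(),V[M].min(),V[M].max())
cv2.imwrite('pics/mk.png',np.hstack([big,np.repeat(M[...,None]*255,3,2).astype(np.uint8)]))
def proj(X):
    p=R.from_quat(im['rotation']).as_matrix().T@(X-np.array(im['origin'])).T
    a,b=p[0]/p[2],p[1]/p[2];q=1+im['k1']*(a*a+b*b);return im['fx']*a*q+im['cx'],im['fy']*b*q+im['cy']
t=np.linspace(0,2*np.pi,200)
for z0 in(.148,.150,.152):
    X=np.concatenate([np.c_[.04*np.cos(t),.04*np.sin(t),0*t+z] for z in(z0,z0+.014)])
    def bb(p):
        u,v=proj(X+np.r_[p,0]);return np.array([u.min()-U[M].min(),u.max()-U[M].max(),v.max()-V[M].max()])
    r=minimize(lambda p:(bb(p)**2).sum(),[.432,-.17],method='Nelder-Mead',options=dict(xatol=1e-5))
    print(z0,r.x.round(4),bb(r.x).round(2))
E
```

```text
Traceback (most recent call last):
  File "h.py", line 11, in world
    if z is not None: return o+d*(z-o[2])/d[2]
                             ~^~~~~~~~~~~~~~~~
ValueError: operands could not be broadcast together with shapes (3,) (3,3824)
```

```bash
sed -i 's/return o+d\*(z-o\[2\])\/d\[2\]/return (o if d.ndim==1 else o[:,None])+d*(z-o[2])\/d[2]/' h.py
cat > fit.py <<'E'
from h import *
from scipy.optimize import minimize
def sub(n,k,c,w=30,f=8):
    im=np.load(f'{n}{k}.npy',allow_pickle=True).item();u,v=c
    big=cv2.resize(im['color'][v-w:v+w,u-w:u+w],None,fx=f,fy=f,interpolation=cv2.INTER_CUBIC)
    g=(np.arange(2*w*f)+.5)/f-.5; U,V=np.meshgrid(u-w+g,v-w+g)
    return im,big,U,V
for n,c in(('scene',(277,235)),('top',(285,224))):
    im,big,U,V=sub(n,0,c); hsv=cv2.cvtColor(big,cv2.COLOR_BGR2HSV)
    m=((hsv[...,0]>12)&(hsv[...,0]<30)&(hsv[...,1]>110)&(hsv[...,2]>90)).astype(np.uint8)
    k,l,s,cc=cv2.connectedComponentsWithStats(m);i=1+np.argmax(s[1:,4])
    P=world(im,U[l==i],V[l==i],z=.068)[:2].T
    print(n,'washer',cv2.minEnclosingCircle((P*1000).astype(np.float32)),P.min(0),P.max(0))
im,big,U,V=sub('scene',1,(277,212)); hsv=cv2.cvtColor(big,cv2.COLOR_BGR2HSV)
m=((hsv[...,0]<20)&(hsv[...,1]>150)&(hsv[...,2]>60)&(hsv[...,0]>4)).astype(np.uint8)
k,l,s,cc=cv2.connectedComponentsWithStats(m);i=1+np.argmax(s[1:,4]);M=l==i
print('gear bbox',U[M].min(),U[M].max(),V[M].min(),V[M].max())
cv2.imwrite('pics/mk.png',np.hstack([big,np.repeat(M[...,None]*255,3,2).astype(np.uint8)])[:,::1][::1])
def proj(X):
    p=R.from_quat(im['rotation']).as_matrix().T@(X-np.array(im['origin'])).T
    a,b=p[0]/p[2],p[1]/p[2];q=1+im['k1']*(a*a+b*b);return im['fx']*a*q+im['cx'],im['fy']*b*q+im['cy']
t=np.linspace(0,2*np.pi,200)
for z0 in(.148,.150,.152):
    X=np.concatenate([np.c_[.04*np.cos(t),.04*np.sin(t),0*t+z] for z in(z0,z0+.014)])
    def bb(p):
        u,v=proj(X+np.r_[p,0]);return np.array([u.min()-U[M].min(),u.max()-U[M].max(),v.max()-V[M].max()])
    r=minimize(lambda p:(bb(p)**2).sum(),[.432,-.17],method='Nelder-Mead',options=dict(xatol=1e-5))
    print(z0,r.x.round(4),bb(r.x).round(2))
E
python3 fit.py; python3 -c "
import cv2;a=cv2.imread('pics/mk.png');cv2.imwrite('pics/mk.png',cv2.resize(a,(800,400)))"
```

```text
scene washer ((429.80010986328125, -169.05445861816406), 26.57207679748535) [ 0.4034742 -0.1943378] [ 0.4561756  -0.14303242]
top washer ((431.4635314941406, -168.25100708007812), 25.528568267822266) [ 0.40634287 -0.1927652 ] [ 0.45661005 -0.14298198]
gear bbox 267.1875 289.8125 203.6875 224.4375
0.148 [ 0.4335 -0.1692] [-0.25  0.25 -0.01]
0.15 [ 0.4321 -0.17  ] [-0.28  0.27 -0.01]
0.152 [ 0.4307 -0.1707] [-0.3   0.3  -0.02]
```

View pics/mk.png

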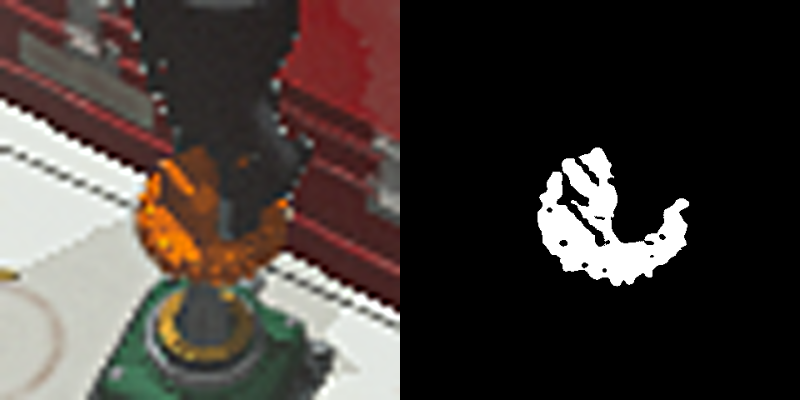

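Call:
{"name": "step_arm", "arguments": {"xyz": [[0.09,0,0.3],[0,0,0.4],[0,0,0.4],[0,0,0.2],[0,0,0.1],[0,0,0.08],[0,0,0.08],[0,0,0]], "angular": [[0,0,0],[0,0,0],[0,0,0],[0,0,0],[0,0,0],[0,0,0],[0,0,0],[0,0,0]]}}

```text
time_s: 9.5
tcp_pos: [0.43, -0.1695, 0.1293]
orientation: [0.255, 0.967, -0.0, 0.0]
contact_force: [-0.2, -0.2, -2.1]
grip_width: 0.0388
grip_force: 61.0
```

Call:
{"name": "step_arm", "arguments": {"xyz": [[0,0,0.08],[0,0,0.08],[0,0,0.08],[0,0,0.08],[0,0,0],[0,0,0],[0,0,0],[0,0,0]], "angular": [[0,0,0],[0,0,0],[0,0,0],[0,0,0],[0,0,0],[0,0,0],[0,0,0],[0,0,0]]}}

```text
time_s: 10.5
tcp_pos: [0.43, -0.1695, 0.1213]
orientation: [0.255, 0.967, 0.0, 0.0]
contact_force: [0.2, 0.0, -2.4]
grip_width: 0.0392
grip_force: 61.0
```

Call:
{"name": "step_arm", "arguments": {"xyz": [[0,0,0.1],[0,0,0.1],[0,0,0.1],[0,0,0.1],[0,0,0.08],[0,0,0.08],[0,0,0],[0,0,0]], "angular": [[0,0,0],[0,0,0],[0,0,0],[0,0,0],[0,0,0],[0,0,0],[0,0,0],[0,0,0]]}}

```text
time_s: 11.5
tcp_pos: [0.4304, -0.1696, 0.1103]
orientation: [0.255, 0.967, -0.0, 0.001]
contact_force: [-6.5, 3.8, 23.2]
grip_width: 0.0385
grip_force: 64.5
```

Call:
{"name": "step_arm", "arguments": {"xyz": [[0.04,0,0],[0,0,0],[0,0,0],[0,0,0],[0,0,0],[0,0,0],[0,0,0],[0,0,0]], "angular": [[0,0,0.5],[0,0,0.5],[0,0,0.5],[0,0,0.5],[0,0,0.5],[0,0,0.5],[0,0,0.5],[0,0,0.5]]}}

```text
time_s: 12.5
tcp_pos: [0.4307, -0.1699, 0.1104]
orientation: [0.451, 0.893, -0.0, 0.002]
contact_force: [-3.8, 0.9, 20.5]
grip_width: 0.0391
grip_force: 63.9
```

Not meshed after 24°. I'll keep turning.

Call:
{"name": "step_arm", "arguments": {"xyz": [[0,0,0],[0,0,0],[0,0,0],[0,0,0],[0,0,0],[0,0,0],[0,0,0],[0,0,0]], "angular": [[0,0,0.5],[0,0,0.5],[0,0,0.5],[0,0,0.5],[0,0,0.5],[0,0,0.5],[0,0,0.5],[0,0,0.5]]}}

```text
time_s: 13.5
tcp_pos: [0.43, -0.1694, 0.1081]
orientation: [0.627, 0.779, 0.0, 0.001]
contact_force: [0.8, 1.0, -1.2]
grip_width: 0.0391
grip_force: 61.2
```

```bash
python3 - <<'E'
from h import *
o=env.observe();print(o['tcp_pos'],o['qpos'].round(3),o['orientation'].round(3),o['contact_force'],o['ft_torque'])
E
```

```text
[ 0.42999591 -0.16936485  0.10812977] [-0.375  0.245 -0.506  0.817  0.     0.979] [0.627 0.779 0.    0.001] [ 0.77476453  0.97386903 -1.15903102] [ 0.01259785 -0.24535537  0.01480022]
```

It meshed: z dropped and the force is gone. Sliding down.

Call:
{"name": "step_arm", "arguments": {"xyz": [[0,0,0.08],[0,0,0.12],[0,0,0.12],[0,0,0.12],[0,0,0.12],[0,0,0.12],[0,0,0.1],[0,0,0]], "angular": [[0,0,0],[0,0,0],[0,0,0],[0,0,0],[0,0,0],[0,0,0],[0,0,0],[0,0,0]]}}

```text
time_s: 14.5
tcp_pos: [0.4308, -0.1685, 0.0909]
orientation: [0.626, 0.78, 0.002, 0.002]
contact_force: [-3.5, 6.6, 24.7]
grip_width: 0.0392
grip_force: 65.0
```

```bash
python3 - <<'E'
from h import *
for _ in range(2):
    im=env.get_image('scene');o=env.observe();print(o['tcp_pos'],o['orientation'].round(4),o['contact_force'],o['ft_torque'].round(3))
np.save('scene2.npy',im,allow_pickle=True)
p=(277,222);cv2.imwrite('pics/g3.png',cv2.resize(im['color'][p[1]-30:p[1]+30,p[0]-35:p[0]+35],(700,600),interpolation=cv2.INTER_CUBIC))
E
```

```text
[ 0.4308239  -0.16853942  0.09090415] [0.6262 0.7796 0.0019 0.0015] [-3.72947856  6.02140602 26.15374717] [ 1.22   0.799 -0.68 ]
[ 0.43083098 -0.16854013  0.090884  ] [0.6262 0.7796 0.0019 0.0015] [-3.2683127   5.2961866  25.34945506] [ 1.251  0.731 -0.663]
```

View pics/g3.png

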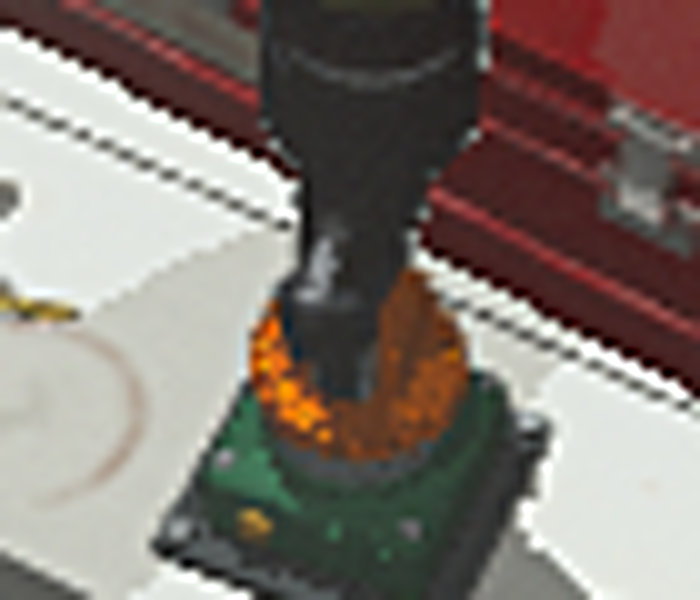

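Call:
{"name": "step_arm", "arguments": {"xyz": [[0,0,-0.1],[0,0,-0.1],[0,0,0],[0,0,0],[0,0,0],[0,0,0],[0,0,0],[0,0,0]], "angular": [[0,0,0],[0,0,0],[0,0,0.3],[0,0,0.2],[0,0,0],[0,0,0],[0,0,0],[0,0,0]]}}

```text
time_s: 15.6
tcp_pos: [0.4303, -0.1687, 0.0922]
orientation: [0.646, 0.764, 0.001, 0.0]
contact_force: [4.4, 2.0, -5.4]
grip_width: 0.0388
grip_force: 66.5
```

```bash
cat > o.py <<'E'
from h import *
o=env.observe();print(o['tcp_pos'].round(4),np.degrees(2*np.arctan2(*o['orientation'][:2])).round(2),o['orientation'].round(4),o['contact_force'].round(1),o['ft_torque'].round(3),o['time_s'])
E
python3 o.py
```

```text
[ 0.4303 -0.1687  0.0922] 80.43 [6.456e-01 7.636e-01 1.000e-03 3.000e-04] [ 4.4  2.  -5.4] [ 0.44  -1.057 -0.055] 15.6
```

Call:
{"name": "step_arm", "arguments": {"xyz": [[0.02,0.03,0],[0,0,0.06],[0,0,0.06],[0,0,0.06],[0,0,0.06],[0,0,0.06],[0,0,0],[0,0,0]], "angular": [[0,0,0],[0,0,0.1],[0,0,0],[0,0,0],[0,0,0],[0,0,0],[0,0,0],[0,0,0]]}}

```text
time_s: 16.6
tcp_pos: [0.4303, -0.1686, 0.0857]
orientation: [0.65, 0.76, 0.0, 0.001]
contact_force: [2.9, 0.4, 4.5]
grip_width: 0.0388
grip_force: 67.7
```

```bash
python3 o.py
```

```text
[ 0.4303 -0.1686  0.0857] 81.1 [6.501e-01 7.598e-01 2.000e-04 6.000e-04] [2.9 0.4 4.5] [ 0.184 -0.684 -0.053] 16.6
```

Sliding freely, and now touching the washer. Pressing home.

Call:
{"name": "step_arm", "arguments": {"xyz": [[0,0.02,0.06],[0,0,0.06],[0,0,0.06],[0,0,0.06],[0,0,0.06],[0,0,0.06],[0,0,0.04],[0,0,0]], "angular": [[0,0,0],[0,0,0],[0,0,0],[0,0,0],[0,0,0],[0,0,0],[0,0,0],[0,0,0]]}}

```text
time_s: 17.6
tcp_pos: [0.4304, -0.1686, 0.0788]
orientation: [0.65, 0.76, 0.0, 0.001]
contact_force: [-6.0, 4.2, 34.1]
grip_width: 0.0388
grip_force: 71.5
```

```bash
python3 o.py
```

```text
[ 0.4304 -0.1686  0.0788] 81.1 [6.501e-01 7.598e-01 1.000e-04 1.100e-03] [-6.   4.2 34.1] [ 0.743  1.286 -0.06 ] 17.6
```

Call:
{"name": "step_arm", "arguments": {"xyz": [[0.02,-0.02,0.05],[0,0,0],[0,0,0],[0,0,0],[0,0,0],[0,0,0],[0,0,0],[0,0,0]], "angular": [[0,0,0],[0,0,0],[0,0,0],[0,0,0],[0,0,0],[0,0,0],[0,0,0],[0,0,0]], "squeeze": 80}}

```text
time_s: 18.6
tcp_pos: [0.4304, -0.1686, 0.0788]
orientation: [0.65, 0.76, 0.0, 0.002]
contact_force: [-6.6, 3.1, 43.9]
grip_width: 0.0389
grip_force: 76.5
```

```bash
python3 o.py; python3 - <<'E'
from h import *
im=env.get_image('scene')
p=(277,222);cv2.imwrite('pics/g4.png',cv2.resize(im['color'][p[1]-30:p[1]+30,p[0]-35:p[0]+35],(700,600),interpolation=cv2.INTER_CUBIC))
E
```

```text
[ 0.4304 -0.1686  0.0788] 81.11 [6.502e-01 7.598e-01 1.000e-04 2.000e-03] [-6.6  3.1 43.9] [ 0.793  1.853 -0.049] 18.6
```

View pics/g4.png

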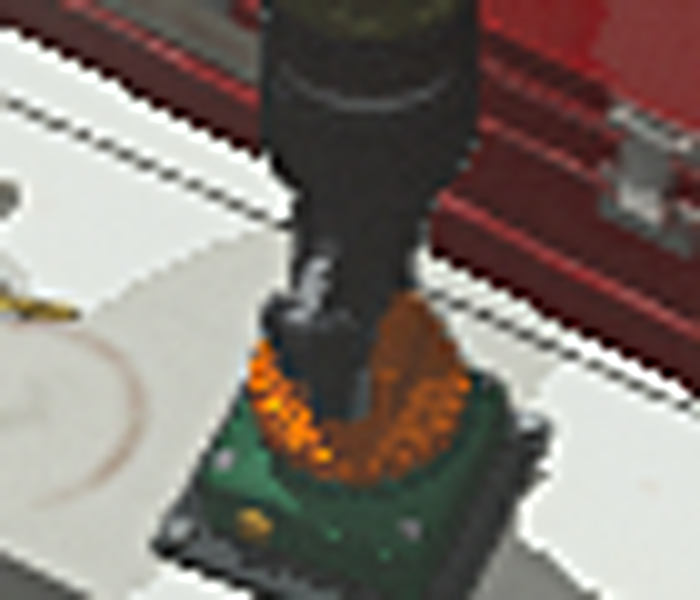

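The picture shows the rim sitting on the collar around (360,470), with no washer showing. Adding 10 N of push moved nothing, so the gear is home.

```bash
python3 -c "
from station import env
print(env.sign_off())"
```

```text
the job is handed in; nothing more can be done
None
```

The gear is meshed and sitting flush on the collar, still gripped and pressed down with about 44 N. The job was handed in at 18.6 s, and the arm touched nothing else on the bench.

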